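Close the cover in the lamp's foot

ROBOT

A 6-joint arm with a two-finger parallel gripper is mounted at the origin on the work surface. World frame = base frame: x ahead of the robot, y to its left, z up, the work surface at z = 0. Lengths are in m, angles in rad, forces in N, time in s.
With the tool pointing down it reaches from about 0.35 to 0.975 m from the base axis. Payload 17.4 kg.
Tool frame: the origin (TCP) lies at the very end of the fingers, on their centre line; the grasp point (between the pads) lies 19 mm behind it; z points along the fingers, y is the line along which they close (so a half turn about z gives the same grasp; the last joint's range is limited). The gripper opens to 85 mm and grips with 20 to 120 N. Pads are 22 mm wide; open, the fingers measure 114 mm over their backs; the gripper's body (76 mm by 85 mm) begins 54 mm behind the grasp point. The pads swing forward as they close: fully open they stand 13 mm farther back than shut.
Start: joints at [-1.279, 0.116, 1.442, -0, 1.584, -0.038], TCP at [0.219, -0.639, 0.231] pointing down, gripper open.
Joint ranges: [-2.83, 2.83], [-0.83, 2.19], [0.07, 2.5], [-1.14, 4.28], [0.01, 3], [-2.97, 2.97]. Speed limits (rad/s): [1.89, 1.89, 2.22, 3.14, 3.14, 3.14].

INTERFACE

Orientations are given as a 3x3 rotation matrix whose columns are the frame's x, y, z axes.
In Python, from cell import state, get_image, close_job gives the robot as it stands.
- The arm moves only by the tool move_arm, never from a script. Its argument "commands" is text: rows parted by semicolons, each of 5 numbers parted by spaces: the opening, from 0 (shut) to 1 (fully open), then the shift along the tool's x, y, z in cm, then the turn about the tool's z in degrees. In form: gripper x y z spin; .... A call has exactly 8 rows; each row shifts and turns the commanded pose from where the row before left it, along the tool's axes as they then stand; what a row does not reach is not made up. A row lasts 1/10 s, in which the tool goes at most 50 mm and 8.59 degrees, less where a joint would pass 70% of its speed; a pose out of reach is approached as far as the arm can. A call with a gripper value outside its range is refused whole. The fingers move at their own pace and stop on an object; "grip_force" is the grip in N (left out, the last holds). Time passes only in rows, so rows that do not move let the fingers close, or fill a call up. It gives the time, the measured TCP pose, the force, the opening and the grip force at its end, in the units of the state.
- state(): the state, without advancing time (a new reading comes with each control period).
- get_image(name): name is "side" or "top" or "wrist"; returns a dict with "pixels" (480x640x3 uint8, red, green, blue), "depth" (480x640 float32, m along the optical axis (not along the pixel's ray), 0 where there is no reading), "camera_matrix" (3x3 intrinsics, pixels), "extrinsics" (4x4, takes a point from camera to world coordinates). Camera axes: x right, y down, z forward; pixel columns grow to the right and rows downward; lengths in m; the calibration is good to about 2 mm. A picture is of the moment at which its call begins.
- close_job(): hands the job in; it is judged then, once.
The state is a dict: "time": time; "q": joint angles; "joint_vel": joint speeds; "joint_efforts": joint torques, N m; "position": TCP position; "orientation": TCP orientation; "ft_force": force on the tool from outside, world axes, zero at the start; "moment": the same for the moment, N m; "width": opening from 0.0 (shut) to 1.0 (fully open); "finger_force": force on a finger pad.
Only numpy, scipy, OpenCV 4.12 (cv2) and the standard library are available. Lean on these libraries where they do the work, as an engineer would, in place of code of your own. Each camera call takes 0.05 s, during which the arm holds its last target. There are 200 camera calls.

TASK

Close the round cover in the desk lamp's foot: with a fingertip against its upright stud, push the cover round until the notch in its rim stands over the small key on the foot, then press the cover down until it is fully home, and move away. The cover is only to be pushed and pressed, never lifted off, and the mug, the screwdriver and the brass nut are to be left where they are.

Things in the scene. Friction and masses are not known exactly. Their poses are not given: they have to be found in the camera images.
- foot: the lamp's round cream-painted foot, 230 mm across, fixed; origin: centre of its underside on the desk, x axis towards the key, z up. Flat top 24 mm above the desk. Opposite the key, 92 mm from the centre, an empty arm socket 22 mm across rises to 46 mm above the desk. A hidden spigot in the centre keeps the cover centred (1 mm play).
- foot_key (a point): the key, a dark steel bar on the foot's top that points radially, 7 mm wide and 6 mm high, reaching from 49 to 75 mm from the foot's centre (its outer end shows beyond the cover's rim). This point is on its top face, 51 mm from the centre, 30 mm above the desk.
- cover: the loose aluminium cover, a disc 112 mm across, 18 mm thick, about 0.35 kg, lying level and centred on the foot, with a plain flat-topped hub in its middle, 35 mm across, 37 mm above the underside; origin: centre of the underside, x axis towards its notch, z up. Starts raised: underside 31 mm above the desk; fully home: 24 mm. Raised, it turns either way without end (under 1 N at the stud) and stays where it is left.
- cover_notch (a point): the open notch in the cover's rim, parallel-sided, 12 mm wide (so 2.5 mm of play each side of the key), reaching inward to 46 mm from the centre and through the full thickness. This point is on its midline, 51 mm from the cover's centre, at the level of the underside.
- cover_stud (a point): the steel stud that stands up from the cover's disc, 14 mm across and 16 mm high, 40 mm from the cover's centre, exactly opposite the notch. This point is the centre of its top end, 34 mm above the cover's underside (3 mm lower than the hub).
- collar (a joint): travel of the stiff sliding collar hidden under the cover: 0 raised, 0.007 m when the cover is fully home. It resists with 6 to 8 N all the way and stays down when released; unless the notch is over the key, the key stops the cover after 1 mm. Press on the top of the hub.
- mug: white mug, 82 mm across, 95 mm high, standing to the left; origin: centre of its underside. Leave it alone.
- screwdriver: screwdriver about 200 mm long lying on the desk to the right, roughly across the robot's reach; its x axis runs from handle to tip. Leave it alone.
- shade_nut: brass nut, 32 mm across, 24 mm high, standing on the desk to the right; origin: centre of its underside. Leave it alone.
Things that resemble listed ones, but are neither listed nor needed, are in the scene too. Several things look just like the foot: the one meant starts farthest from the robot's base.

How it is judged:
At the end, for the whole second after the job is handed in: the cover lies home on the foot: notch around the key (their points within 4.5 mm horizontally), underside within 1.6 mm of the foot's top, level to 0.03 rad, collar pressed down more than 5.5 mm, and at rest (z of cover in the frame of foot below 0.0256 m and value of joint collar above 0.0055 m and horizontal distance between cover_notch and foot_key below 0.0045 m and angle between cover's own z axis and vertical below 0.03 rad and linear speed of cover below 0.01 m/s); the robot touches nothing.
It fails at once if the cover is lifted (more than 7 mm above where it started) or tipped by more than 0.25 rad (z of cover in the frame of foot above 0.038 m or angle between cover's own z axis and vertical above 0.25 rad).
It fails at once if the mug, the screwdriver or the nut is moved by more than 30 mm (distance of any of mug, screwdriver, shade_nut from where it was at the start of the episode above 0.03 m).
It also fails if it takes over 48 s, if anything falls off the work surface, if the arm or the gripper's body presses on something with over 40 N, if the wrist force passes 120 N, or if a joint passes its speed limit or range.

## Working session

There is one attempt and no reset: what is moved stays moved. The work goes in short steps, Python scripts to look and compute and a tool call to move; the robot and the scene stay as the last step left them, time stands still between calls to the robot, and variables do not carry over. Pictures are saved under pics/ and viewed, at most 10 in all, crops included, and the job is handed in when it is done.

Besides the shell and the picture viewer there is one more tool, called as name(argument=value, ...), one argument or row to a line, values as JSON. move_arm: Moves the arm, as the interface text tells. Its arguments: {"type":"object","properties":{"commands":{"type":"string"},"grip_force":{"type":"number"}},"required":["commands"]}

```bash
mkdir -p pics; cat > h.py <<'E'
import numpy as np, cv2
from cell import state,get_image,close_job
def save(n,im): cv2.imwrite(f'pics/{n}.png',cv2.cvtColor(im,cv2.COLOR_RGB2BGR))
def ray(im,u,v,z):
    K,E=im['camera_matrix'],im['extrinsics']
    d=E[:3,:3]@np.linalg.solve(K,[u,v,1.]);o=E[:3,3]
    return o+d*(z-o[2])/d[2]
def proj(im,p):
    E=im['extrinsics'];c=E[:3,:3].T@(np.array(p)-E[:3,3]);q=im['camera_matrix']@c;return q[:2]/q[2]
E
python3 - <<'E'
from h import *
for n in('top','side'):
    im=get_image(n);save(n+'0',im['pixels']);np.savez(n+'0.npz',**im)
    print(n,im['extrinsics'].round(3).tolist(),im['camera_matrix'].tolist())
s=state();print(s['time'],s['orientation'],s['position'],s['ft_force'])
E
```

```text
top [[-0.023, -0.991, 0.135, 0.337], [-0.999, 0.019, -0.031, 0.039], [0.028, -0.136, -0.99, 0.973], [0.0, 0.0, 0.0, 1.0]] [[442.3409348133184, 0.0, 330.0953300619341], [0.0, 442.3409348133184, 233.75513854118287], [0.0, 0.0, 1.0]]
side [[-0.973, -0.102, 0.206, 0.25], [-0.23, 0.508, -0.83, 0.996], [-0.02, -0.856, -0.517, 0.668], [0.0, 0.0, 0.0, 1.0]] [[515.3729235777884, 0.0, 309.8996092738839], [0.0, 515.3729235777884, 245.56586270404682], [0.0, 0.0, 1.0]]
0.1 [[ 9.46117598e-01  3.23823109e-01 -2.92677680e-04]
 [ 3.23823238e-01 -9.46117094e-01  9.77285889e-04]
 [ 3.95603988e-05 -1.01940321e-03 -9.99999480e-01]] [ 0.21854085 -0.63847305  0.23064571] [-0.09379796  0.40716768 -0.45094327]
```

View pics/top0.png

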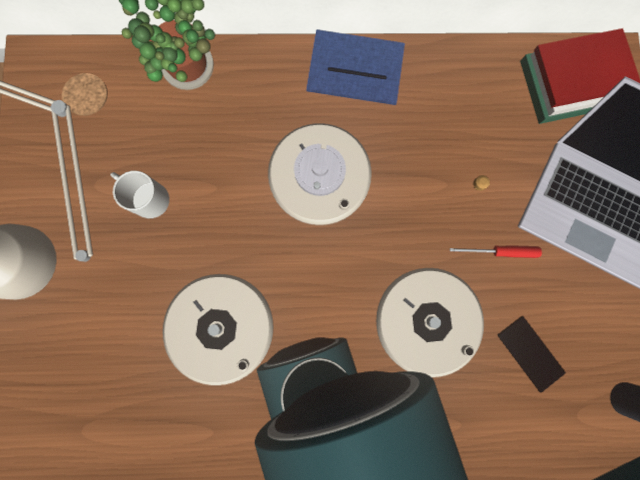

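View pics/side0.png

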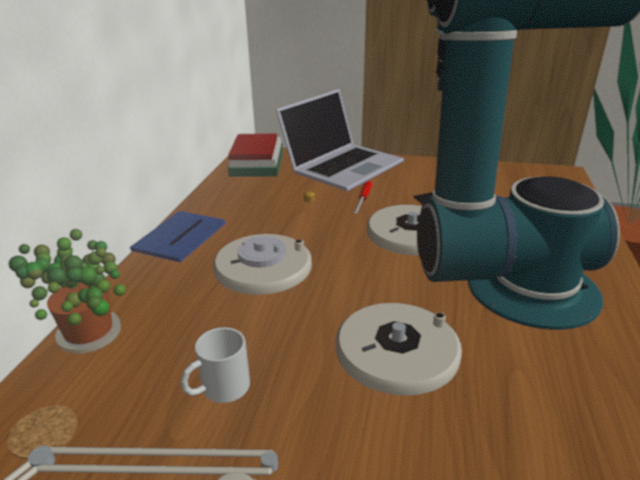

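Top view: there are three foot-like discs, at pixels (320,174), (217,330) and (430,322). The one at (320,174) is farthest from the base and the only one with an aluminium cover, so it fits. Its key is near (302,147), its socket at (344,203) and its stud near (318,185). The side view agrees, with the covered foot at (263,262). I'll confirm in a crop.

```bash
python3 - <<'E'
from h import *
im=dict(np.load('top0.npz'));p=im['pixels']
save('crop',cv2.resize(p[120:230,262:378],None,fx=5,fy=5,interpolation=cv2.INTER_CUBIC))
g=cv2.cvtColor(p,cv2.COLOR_RGB2HSV)
# cream foot outline
m=((p[...,0]>150)&(p[...,0].astype(int)-p[...,2]>8)&(g[...,1]<70)).astype(np.uint8)
m[:115]=0;m[235:]=0;m[:,:255]=0;m[:,385:]=0
c=max(cv2.findContours(m,0,1)[0],key=cv2.contourArea)
e=cv2.fitEllipse(cv2.convexHull(c));print(e);print('foot',ray(im,*e[0],.018))
for n,u,v,z in[('socket',344,203,.046),('key',302,147,.03),('stud?',318,185,.065),('hub',320,169,.068)]:print(n,ray(im,u,v,z))
print('px/mm',proj(im,[.6,0,.05]),proj(im,[.61,0,.05]))
E
```

```text
((319.40679931640625, 174.71994018554688), (99.9552993774414, 100.919921875), 118.16410064697266)
foot [0.60010301 0.02969967 0.018     ]
socket [ 0.52944048 -0.02137688  0.046     ]
key [0.66028125 0.06698911 0.03      ]
stud? [0.56497529 0.0335245  0.065     ]
hub [0.59868489 0.02867068 0.068     ]
px/mm [333.28796279 170.56834216] [333.17733943 166.05512026]
```

View pics/crop.png

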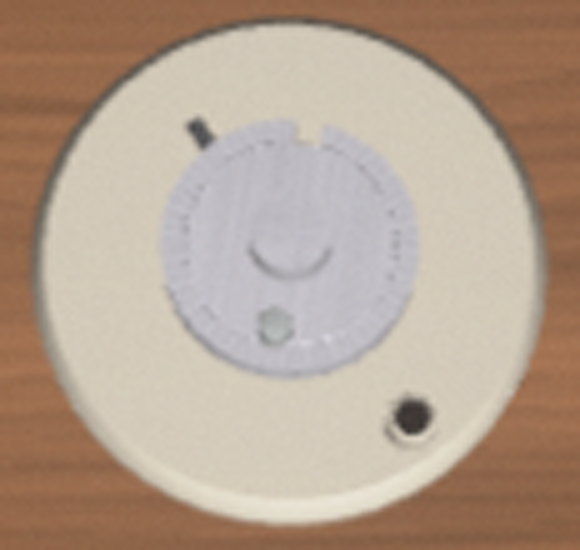

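The crop confirms the target: key at image (302,146), notch at (323,147), stud at (317,185) and socket at (344,203). The notch needs about 40° counter-clockwise. I'll move over it with the fingers shut.

move_arm(
  commands="0 3.6 -3.2 0 0;0 3.6 -3.2 0 0;0 3.6 -3.2 0 0;0 3.6 -3.2 0 0;0 3.6 -3.2 0 0;0 3.6 -3.2 0 0;0 3.6 -3.2 0 0;0 3.6 -3.2 0 0",
  grip_force=40,
)

```text
time: 0.9
position: [0.4086, -0.3013, 0.2312]
orientation: [[0.946, 0.324, 0.0], [0.324, -0.946, -0.0], [0.0, 0.0, -1.0]]
ft_force: [1.3, -0.2, 0.4]
width: 0.004
finger_force: 0.0
```

move_arm(
  commands="0 3.6 -3.2 0 0;0 3.6 -3.2 0 0;0 3.6 -3.2 0 0;0 3.6 -3.2 0 0;0 3.0 -2.7 0 0;0 0 0 0 -7.5;0 0 0 0 -7.5;0 0 0 0 0",
)

```text
time: 1.7
position: [0.5226, -0.0998, 0.231]
orientation: [[0.828, 0.56, -0.001], [0.56, -0.828, 0.0], [-0.0, -0.0, -1.0]]
ft_force: [-0.4, -0.6, -0.1]
width: -0.002
finger_force: 0.0
```

```bash
python3 - <<'E'
from h import *
im=get_image('wrist');save('w1',im['pixels']);np.savez('w1.npz',**im)
s=state();print(s['time'],s['position'],s['orientation'],s['ft_force'],s['width'],im['extrinsics'])
E
```

```text
1.75 [ 0.52250782 -0.10003994  0.23105889] [[ 8.31436189e-01  5.55620097e-01 -4.14570351e-04]
 [ 5.55620177e-01 -8.31436233e-01  1.01606261e-04]
 [-2.88234331e-04 -3.14822774e-04 -9.99999909e-01]] [-0.5133577  -0.17654071 -0.62129828] 0.0006378843946005668 [[ 5.59568810e-01 -7.84418211e-01 -2.67527228e-01  5.90498828e-01]
 [-8.28783870e-01 -5.29695455e-01 -1.80388529e-01 -5.36431813e-02]
 [-2.07909102e-04  3.22662046e-01 -9.46514216e-01  3.73345539e-01]
 [ 0.00000000e+00  0.00000000e+00  0.00000000e+00  1.00000000e+00]]
```

View pics/w1.png

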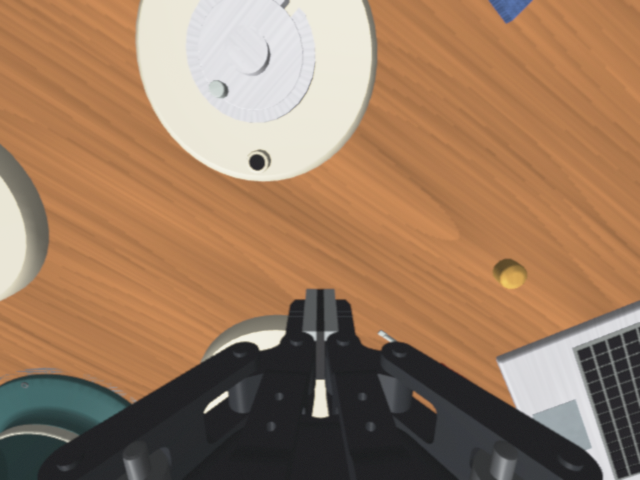

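The wrist view shows the cover at (250,55), the stud at (218,90), the socket at (258,161), and the shut fingertips spanning x 305–337 at row 295. The move fell short because of the speed limit. I'll centre the foot in view.

```bash
python3 - <<'E'
from h import *
im=dict(np.load('w1.npz'));print(im['camera_matrix'])
for n,u,v,z in[('socket',258,160,.046),('stud',218,88,.065),('hub',253,53,.068)]:print(n,ray(im,u,v,z))
d=im['depth'];print(d[300,300:345].round(3).tolist());print(d[291,300:345].round(3).tolist(),proj(im,[ 0.5225,-0.1000,0.2311]))
for u in(305,337):print(ray(im,u,292,.231))
s=state();R=s['orientation'];print(R.T@(np.array([.6,.03,.231])-s['position']))
E
```

```text
[[334.08550086   0.         319.89408435]
 [  0.         334.08550086 237.54457553]
 [  0.           0.           1.        ]]
socket [ 0.52988517 -0.02284245  0.046     ]
stud [0.56588838 0.03383632 0.065     ]
hub [0.60508666 0.02187317 0.068     ]
[0.15199999511241913, 0.15199999511241913, 0.15199999511241913, 0.15299999713897705, 0.15299999713897705, 0.14399999380111694, 0.14499999582767487, 0.14499999582767487, 0.14399999380111694, 0.14499999582767487, 0.14399999380111694, 0.14399999380111694, 0.14499999582767487, 0.14300000667572021, 0.14399999380111694, 0.14399999380111694, 0.14399999380111694, 0.1459999978542328, 0.14399999380111694, 0.14399999380111694, 0.14399999380111694, 0.14399999380111694, 0.14300000667572021, 0.14399999380111694, 0.14399999380111694, 0.14499999582767487, 0.14399999380111694, 0.14499999582767487, 0.14399999380111694, 0.14399999380111694, 0.14499999582767487, 0.14399999380111694, 0.14399999380111694, 0.14399999380111694, 0.14399999380111694, 0.15199999511241913, 0.1509999930858612, 0.15199999511241913, 0.15299999713897705, 0.15199999511241913, 0.15199999
[... 478 characters left out ...]
9511241913, 0.15199999511241913, 0.1509999930858612, 0.1509999930858612, 0.15199999511241913, 0.15299999713897705, 0.15199999511241913, 0.15199999511241913, 0.15299999713897705, 0.1509999930858612, 0.15299999713897705, 0.15299999713897705, 0.15199999511241913, 0.15299999713897705, 0.15299999713897705, 0.15199999511241913, 0.15199999511241913, 0.41600000858306885, 0.4169999957084656, 0.41600000858306885, 0.4169999957084656, 0.4169999957084656, 0.4169999957084656, 0.4169999957084656, 0.4180000126361847, 0.4180000126361847, 0.4169999957084656] [320.7217466  303.86225785]
[ 0.52356549 -0.09023303  0.231     ]
[ 0.53210162 -0.10287298  0.231     ]
[ 1.36682633e-01 -6.50636933e-02  3.99786055e-05]
```

move_arm(
  commands="0 2.5 -2.9 0 0;0 2.5 -2.9 0 0;0 2.5 -2.9 0 0;0 2.4 -3.0 0 0;0 0 0 0 0;0 0 0 0 0;0 0 0 0 0;0 0 0 0 0",
)

```text
time: 2.55
position: [0.5395, 0.0512, 0.2313]
orientation: [[0.831, 0.556, -0.0], [0.556, -0.831, -0.0], [-0.0, 0.0, -1.0]]
ft_force: [-0.7, -0.1, -0.4]
width: 0.0
finger_force: 0.0
```

```bash
python3 - <<'E'
from h import *
im=get_image('wrist');save('w2',im['pixels']);np.savez('w2.npz',**im)
s=state();print(s['time'],s['position'],s['orientation'],s['ft_force'])
E
```

```text
2.6 [0.53952039 0.05121256 0.2313535 ] [[ 8.31291933e-01  5.55836050e-01  8.92459819e-05]
 [ 5.55836057e-01 -8.31291928e-01 -8.86583398e-05]
 [ 2.49099630e-05  1.23307097e-04 -9.99999992e-01]] [ 0.55719364  0.65533123 -0.82557389]
```

View pics/w2.png

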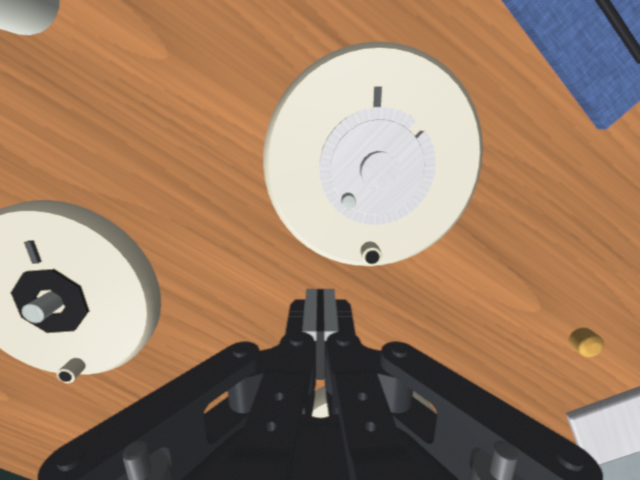

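The wrist view now shows the whole foot: key at (377,97), notch at (417,127), stud at (348,199), hub at (380,165) and socket at (372,256). I'll compute angles from these.

```bash
cat > meas.py <<'E'
from h import *
def ang(a,b): d=b-a; return np.degrees(np.arctan2(d[1],d[0]))
def meas(im,zc):
    p=im['pixels'];hsv=cv2.cvtColor(p,cv2.COLOR_RGB2HSV)
    O={}
    def blob(mask,u,v,r):
        m=np.zeros(mask.shape,np.uint8);cv2.circle(m,(int(u),int(v)),r,1,-1);m&=mask.astype(np.uint8)
        M=cv2.moments(m,True);return (M['m10']/M['m00'],M['m01']/M['m00'],M['m00'])
    V=hsv[...,2];b=p[...,2].astype(int)-p[...,0]
    # foot: cream region ellipse (rim of top)
    cream=((hsv[...,1]<45)&(V>190)).astype(np.uint8)
    C=np.array([.6,.029])
    c0=proj(im,[*C,.024]);m=np.zeros_like(cream);cv2.circle(m,tuple(int(x) for x in c0),125,1,-1);cream&=m
    cs=max(cv2.findContours(cream,0,1)[0],key=cv2.contourArea);q=cv2.convexHull(cs)[:,0]
    w=np.array([ray(im,u,v,.023)[:2] for u,v in q]);A=np.c_[2*w,np.ones(len(w))];x=np.linalg.lstsq(A,(w**2).sum(1),rcond=None)[0]
    print('foot centre',x[:2],'r',np.sqrt(x[2]+x[:2]@x[:2]))
    k=blob(V<130,*proj(im,[C[0]+.066*.83,C[1]+.066*.555,.03]),16);K=ray(im,*k[:2],.029)[:2]
    s=blob(V<70,*proj(im,[C[0]-.092*.83,C[1]-.092*.555,.046]),14);S=ray(im,*s[:2],.046)[:2]
    print('key',k,K,'sock',s,S,'angle',ang(S,K),'dist',np.linalg.norm(K-S),'centre',S+(K-S)/np.linalg.norm(K-S)*.092)
E
python3 - <<'E'
from meas import *
im=dict(np.load('w2.npz'));meas(im,.031)
for n,u,v,z in[('key in',377,106,.03),('key out',378,87,.03),('notch',416.5,126,.049),('stud',348,199,.065),('sock',372,257,.046)]:print(n,ray(im,u,v,z))
p=im['pixels'];save('c2',cv2.resize(p[75:270,290:460],None,fx=3,fy=3,interpolation=cv2.INTER_CUBIC))
E
```

```text
foot centre [0.60182327 0.02861001] r 0.10987650818620923
key (377.0, 96.0, 125.0) [0.65870769 0.0654766 ] sock (371.77064220183485, 256.74311926605503, 109.0) [ 0.52741614 -0.02261079] angle 33.858830005507436 dist 0.1581039539552185 centre [0.60381412 0.02864688]
key in [0.65146853 0.06025194 0.03      ]
key out [0.66535707 0.06948776 0.03      ]
notch [0.65549053 0.02165586 0.049     ]
stud [0.56667134 0.03776214 0.065     ]
sock [ 0.52731536 -0.02298714  0.046     ]
```

View pics/c2.png

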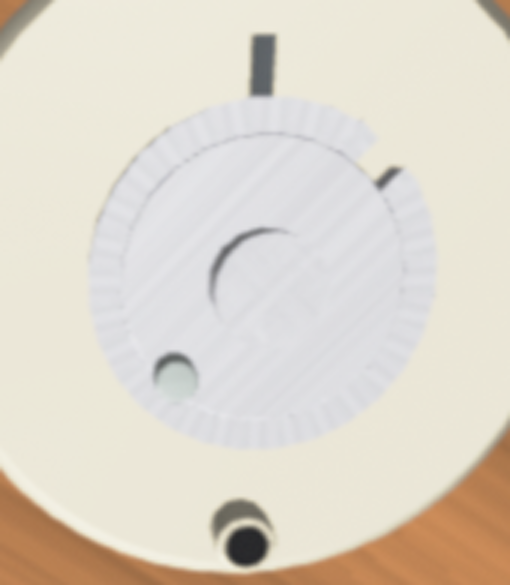

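Centre is about (0.6015, 0.029), key direction 33.9°, and tool x already lies along it. The stud has to end on the tool-x line through the centre. I'll go down beside the stud.

move_arm(
  commands="0 0.3 -0.3 0 0;0 0 0 4 0;0 0 0 4 0;0 0 0 4 0;0 0 0 3 0;0 0 0 2 0;0 0 0 0.7 0;0 0 0 0 0",
)

```text
time: 3.4
position: [0.5401, 0.0562, 0.0539]
orientation: [[0.83, 0.557, -0.001], [0.557, -0.83, -0.0], [-0.001, -0.001, -1.0]]
ft_force: [0.3, 0.0, 0.8]
width: 0.001
finger_force: 0.0
```

move_arm(
  commands="0 0 0.3 0 0;0 0 0.3 0 0;0 0 0.3 0 0;0 0 0.3 0 0;0 0 0.3 0 0;0 0 0.2 0 0;0 0 0 0 0;0 0 0 0 0",
)

```text
time: 4.2
position: [0.5491, 0.0424, 0.0543]
orientation: [[0.83, 0.558, -0.002], [0.558, -0.83, 0.001], [-0.001, -0.002, -1.0]]
ft_force: [-9.3, 3.3, 4.5]
width: 0.002
finger_force: 5.4
```

```bash
python3 - <<'E'
from h import *
im=get_image('wrist');save('w3',im['pixels'])
np.savez('w3.npz',**im)
s=state();print(s['time'],s['position'],s['ft_force']);d=s['orientation'].T@(s['position']-np.array([.6015,.029,0]));print(d)
E
```

```text
4.25 [0.54904558 0.04238278 0.05425114] [-9.21768851  2.50049975  4.8566124 ]
[-0.03616165 -0.0404529  -0.05412623]
```

View pics/w3.png

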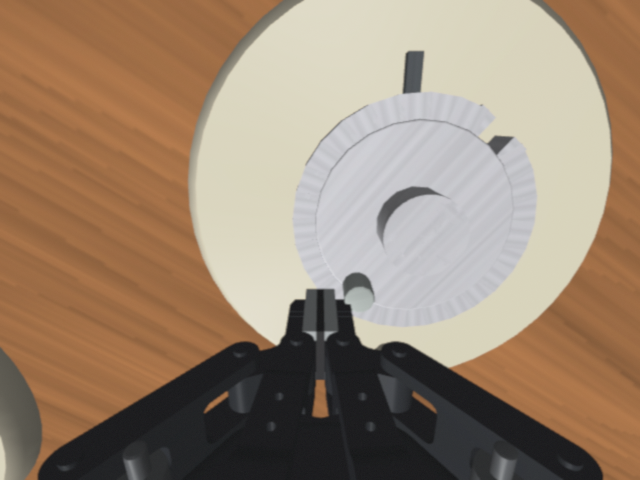

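The picture shows the fingertip corner against the stud's near side at (356,290), with a skewed force. The tip is only about 13 mm square. I'll back off, shift inward along tool x so the flat side meets the stud, and push along the stud's arc.

move_arm(
  commands="0 0 -0.4 0 0;0 0.4 -0.1 0 0;0 0.4 0 0 0;0 0 0.3 0 0;0 0 0.2 0 0;0 -0.1 0.2 0 0;0 -0.1 0.2 0 0;0 0 0 0 0",
)

```text
time: 5.05
position: [0.5557, 0.0423, 0.0538]
orientation: [[0.83, 0.558, -0.004], [0.558, -0.83, 0.001], [-0.003, -0.003, -1.0]]
ft_force: [-8.3, 2.8, 4.5]
width: -0.004
finger_force: 4.2
```

```bash
cat > st.py <<'E'
from h import *
s=state();R=s['orientation'];print(s['time'],R.T@(s['position']-np.array([.6015,.029,0])),'F tool',R.T@s['ft_force'])
E
python3 st.py
```

```text
5.05 [-0.03075322 -0.03670549 -0.05363893] F tool [-5.38804333 -6.97191059 -4.47583399]
```

```bash
cat > hm.py <<'E'
from h import *
def cloud(im):
    d=im['depth'];v,u=np.indices(d.shape);K=im['camera_matrix']
    P=np.stack([(u-K[0,2])/K[0,0]*d,(v-K[1,2])/K[1,1]*d,d],-1)@im['extrinsics'][:3,:3].T+im['extrinsics'][:3,3]
    P[d==0]=np.nan;return P
def rep(im,R,C=np.array([.6015,.029,0])):
    """heights of disc/hub, stud, and dark key-or-gap pixels, in tool axes about C"""
    Q=(cloud(im)-C)@R;Q[...,2]*=-1
    r=np.hypot(Q[...,0],Q[...,1]);a=np.degrees(np.arctan2(Q[...,1],Q[...,0]))
    z=Q[...,2]
    print('hub z',np.nanmedian(z[r<.012]),'disc z',np.nanmedian(z[(r>.022)&(r<.03)&(abs(a)<90)]),'foot z',np.nanmedian(z[(r>.08)&(r<.1)&(abs(a)<90)]))
    m=(z>.064)&(z<.076)&(r<.024);print('hub c',np.nanmean(Q[m],0))
    low=(r>.0475)&(r<.0545)&(z<.042)&(abs(a)<110);print('notch ang',np.median(a[low]),low.sum(),np.percentile(a[low],[5,95]) if low.any() else '')
    V=im['pixels'].max(-1)
    key=(V<130)&(r>.059)&(r<.076)&(abs(a)<30);print('key ang',np.median(a[key]),key.sum())
    st=(z>.057)&(z<.07)&(r>.03)&(r<.052)&(V>140);print('stud',np.nanmedian(Q[st],0),st.sum())
E
python3 - <<'E'
from hm import *
im=dict(np.load('w2.npz'));R=np.array([[.8313,.5558,0],[.5558,-.8313,0],[0,0,-1]]);rep(im,R)
im=get_image('wrist');np.savez('w4.npz',**im);save('w4',im['pixels']);s=state();print(s['time'],s['position'],s['ft_force']);rep(im,s['orientation'])
E
```

```text
hub z 0.06781868705436611 disc z 0.048851883899914905 foot z 0.023825956901957213
hub c [0.00221096 0.00126305 0.06778952]
notch ang 48.79642657110919 42 [42.74256269 50.68813121]
key ang 1.0730602066013997 125
stud [-0.02695131 -0.02651618  0.06464869] 158
5.1 [0.55599553 0.04225181 0.05392134] [-10.44678283   2.95112198   3.34377282]
hub z 0.06784384601091453 disc z 0.04890782981811985 foot z 0.023981296653955562
hub c [0.00344802 0.00185263 0.06776505]
notch ang 37.516406569357045 137 [34.50955868 38.98974141]
key ang 1.0844577672932154 681
stud [-0.03149067 -0.01744266  0.06464717] 478
```

View pics/w4.png

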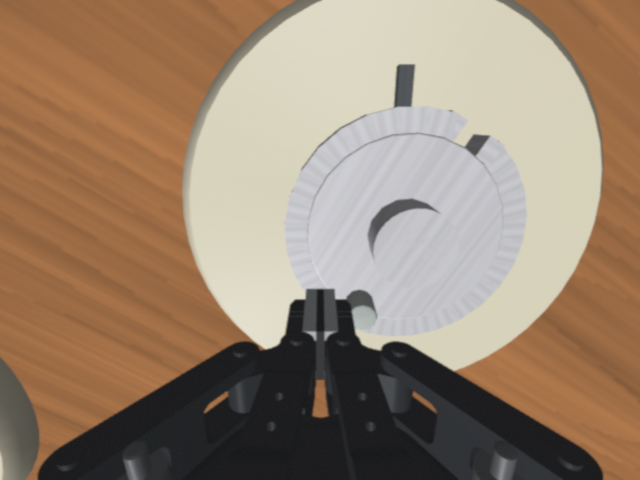

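The cover is turning: the stud is at (360,305) against the finger's side and the notch has moved to (470,140). The key is at (404,85). I'll continue along the arc.

move_arm(
  commands="0 -0.1 0.25 0 0;0 -0.1 0.25 0 0;0 -0.05 0.25 0 0;0 -0.05 0.25 0 0;0 0 0 0 0;0 0 0 0 0;0 0 0 0 0;0 0 0 0 0",
)

```text
time: 5.9
position: [0.5602, 0.0323, 0.0544]
orientation: [[0.83, 0.558, 0.0], [0.558, -0.83, 0.0], [0.0, 0.0, -1.0]]
ft_force: [-0.3, -0.2, -0.2]
width: 0.002
finger_force: 0.0
```

```bash
sed -i 's/\[.6015,.029,0\]/[.6038,.0288,0]/' hm.py st.py; cat > look.py <<'E'
from hm import *
im=get_image('wrist');np.savez('wl.npz',**im);s=state();rep(im,s['orientation'])
import st
E
python3 look.py
```

```text
hub z 0.06782821236794642 disc z 0.048840918071716775 foot z 0.02382085271106429
hub c [0.00180072 0.00046245 0.06777469]
notch ang 17.740615114091977 378 [11.53730663 20.08562024]
key ang 0.13162983182530924 615
stud [-0.03774239 -0.0069382   0.06482449] 499
5.95 [-0.03422816 -0.02722226 -0.05437679] F tool [ 0.13545122 -0.25868588  0.19256033]
```

```bash
cat >> hm.py <<'E'
def gap(im,R,C=np.array([.6038,.0288,0])):
    Q=(cloud(im)-C)@R;Q[...,2]*=-1
    for it in range(2):
        m=(Q[...,2]>.0665)&(Q[...,2]<.0695)&(np.hypot(Q[...,0],Q[...,1])<.021)
        h=cv2.minEnclosingCircle(Q[m][:,:2].astype(np.float32));c=np.array(h[0])
    r=np.hypot(Q[...,0]-c[0],Q[...,1]-c[1]);a=np.degrees(np.arctan2(Q[...,1]-c[1],Q[...,0]-c[0]))
    t=np.sort(a[(abs(Q[...,2]-.049)<.003)&(r>.049)&(r<.054)&(abs(a)<80)]);i=np.argmax(np.diff(t))
    s=(Q[...,2]>.0625)&(r>.031)&(r<.049)&(Q[...,2]<.0675);sc=cv2.minEnclosingCircle(Q[s][:,:2].astype(np.float32))
    V=im['pixels'].max(-1);k=(V<130)&(r>.059)&(r<.078)&(abs(a)<20)&(Q[...,2]>.027);kc=Q[k].mean(0)[:2]
    print('hub',c,h[1],'notch edges',t[i:i+2],'mid',t[i:i+2].mean(),'stud',sc,'deg',np.degrees(np.arctan2(*(c-np.array(sc[0]))[::-1])),'key',kc,np.degrees(np.arctan2(*(kc-c)[::-1])))
E
sed -i "s/^import st/gap(im,s['orientation'])\nimport st/" look.py
python3 - <<'E'
from hm import *
s=state();gap(dict(np.load('wl.npz')),s['orientation'])
E
```

```text
hub [0.00074806 0.00069024] 0.01791512407362461 notch edges [ 4.95441438 17.3429675 ] mid 11.148690938140494 stud ((-0.03438827395439148, -0.020242836326360703), 0.020047882571816444) deg 30.785094711965446 key [0.06728512 0.000197  ] -0.42472340216375826
```

move_arm(
  commands="0 -0.05 0.1 0 0;0 -0.05 0.1 0 0;0 -0.05 0.1 0 0;0 -0.05 0.1 0 0;0 0 0.1 0 0;0 0 0.05 0 0;0 0 0.05 0 0;0 0 0 0 0",
)

```text
time: 6.75
position: [0.5618, 0.0261, 0.0543]
orientation: [[0.83, 0.558, -0.0], [0.558, -0.83, -0.0], [-0.0, -0.0, -1.0]]
ft_force: [-1.2, 0.6, 1.0]
width: 0.003
finger_force: 0.4
```

```bash
python3 look.py
```

```text
hub z 0.06782797852384198 disc z 0.04882709932507079 foot z 0.023834838592177974
hub c [0.00126393 0.00096348 0.06777725]
notch ang 9.296976171422477 411 [ 2.25149145 13.05292466]
key ang 0.21841356836975112 608
stud [-0.03893501 -0.00138581  0.06482282] 486
hub [0.00016069 0.00106476] 0.01793522946536541 notch edges [-2.12150414 10.49144784] mid 4.184971851759951 stud ((-0.0354350246489048, -0.015244579873979092), 0.02062649466097355) deg 24.61643754754932 key [0.06711223 0.00027874] -0.672629654973082
6.8 [-0.03636153 -0.02121015 -0.05430159] F tool [-0.18734755 -0.48033829 -0.72228936]
```

move_arm(
  commands="0 0 0.1 0 0;0 0 0.05 0 0;0 0 0.05 0 0;0 0 0.05 0 0;0 0 0.05 0 0;0 0 0.05 0 0;0 0 0 0 0;0 0 0 0 0",
)

```text
time: 7.6
position: [0.5638, 0.0232, 0.0543]
orientation: [[0.83, 0.558, 0.0], [0.558, -0.83, -0.0], [-0.0, 0.0, -1.0]]
ft_force: [-1.3, -0.1, 0.6]
width: 0.004
finger_force: 0.4
```

```bash
python3 look.py
```

```text
hub z 0.06781385550038999 disc z 0.04882135143568933 foot z 0.02383059232747961
hub c [0.0016271  0.00076122 0.06776654]
notch ang 1.9374463448489119 418 [-3.70534939  7.15310296]
key ang 0.2452166042463324 595
stud [-0.03880022  0.00214199  0.06476318] 487
hub [0.00063871 0.0010198 ] 0.017927413806319237 notch edges [-7.79491459  5.05254474] mid -1.371184926653715 stud ((-0.03576072305440903, -0.011899873614311218), 0.020579809322953224) deg 19.541887632550704 key [0.06720258 0.00030804] -0.6126277507900666
7.65 [-0.03632188 -0.01771591 -0.05429941] F tool [-0.54705482 -0.96727472 -0.36699602]
```

The notch is within about 0.5 mm of the key. I'll withdraw, rise, and move over the hub.

move_arm(
  commands="0 0 -0.3 0 0;0 0 -0.7 0 0;0 0 0 -1.5 0;0 0 0 -2.5 0;0 0 0 0 0;0 1.85 1.45 0 0;0 1.85 1.45 0 0;0 0 0 0 0",
)

```text
time: 8.45
position: [0.6068, 0.028, 0.0948]
orientation: [[0.83, 0.558, 0.001], [0.558, -0.83, -0.0], [0.001, 0.001, -1.0]]
ft_force: [0.6, 0.3, -0.5]
width: 0.001
finger_force: 0.0
```

```bash
python3 look.py; python3 -c "
from h import *
im=dict(np.load('wl.npz'));save('w5',im['pixels'])"
```

```text
hub z 0.13342364983523888 disc z 0.17610509629903232 foot z 0.023840126154810543
hub c [0.00499651 0.00067383 0.06772211]
notch ang -0.31246098815432954 220 [-6.95857012  6.20191424]
key ang 0.5879372697891244 270
stud [nan nan nan] 0
hub [0.00099298 0.00081341] 0.017833665013313293 notch edges [-7.66734898  5.68468425] mid -0.9913323620421872 stud ((0.0, 0.0), 0.0) deg 39.32308239942215 key [0.06740213 0.00071605] -0.0840035879270759
8.5 [ 0.00111779  0.00155735 -0.09447624] F tool [-0.71476289 -2.03757833 -0.24945025]
  return np.nanmean(a, axis, out=out, keepdims=keepdims)
```

View pics/w5.png

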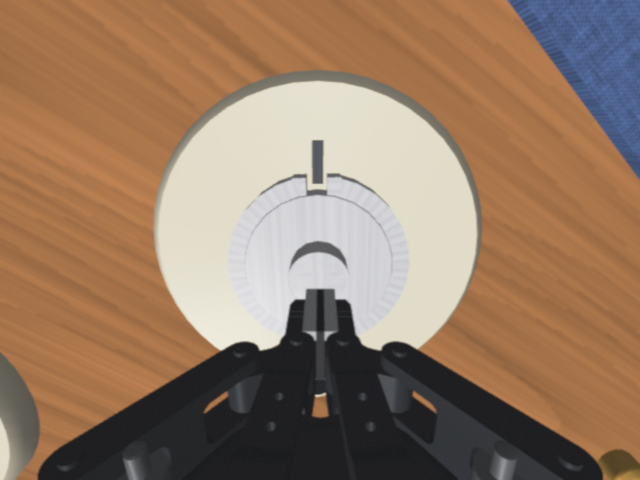

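The key at (317,160) is centred in the notch at (317,183), and the fingertip is over the hub. I'll press.

move_arm(
  commands="0 0 0 1.5 0;0 0 0 0.9 0;0 0 0 0.2 0;0 0 0 0.2 0;0 0 0 0.2 0;0 0 0 0.2 0;0 0 0 0 0;0 0 0 0 0",
)

```text
time: 9.3
position: [0.6046, 0.0282, 0.0625]
orientation: [[0.83, 0.558, -0.0], [0.558, -0.83, 0.0], [-0.0, -0.0, -1.0]]
ft_force: [-3.9, 0.6, 4.9]
width: 0.002
finger_force: 2.5
```

move_arm(
  commands="0 0 0 0.1 0;0 0 0 0.1 0;0 0 0 0.05 0;0 0 0 0.05 0;0 0 0 0.05 0;0 0 0 0 0;0 0 0 0 0;0 0 0 0 0",
)

```text
time: 10.1
position: [0.6047, 0.0282, 0.0609]
orientation: [[0.83, 0.558, -0.0], [0.558, -0.83, -0.0], [-0.0, -0.0, -1.0]]
ft_force: [-16.4, -0.1, 26.5]
width: -0.001
finger_force: 13.1
```

```bash
python3 look.py 2>/dev/null
```

```text
hub z 0.11441717242274953 disc z 0.13845120080616646 foot z 0.02383666380396048
hub c [0.00865358 0.00069681 0.07119445]
notch ang -0.7105890456427426 4730 [-96.44042706  96.24407127]
key ang 0.6916576280987343 384
stud [nan nan nan] 0
```

It bottomed out at hub z ≈ 0.061 with 26 N. I'll move away and check.

move_arm(
  commands="0 0 0 -0.5 0;0 0 0 -2 0;0 0 0 -4 0;0 0 0 -4 0;0 0 0 -4 0;0 -3 0 0 0;0 -3 0 0 0;0 0 0 0 0",
)

```text
time: 10.95
position: [0.5535, -0.0065, 0.2043]
orientation: [[0.831, 0.557, 0.001], [0.557, -0.831, -0.0], [0.0, 0.001, -1.0]]
ft_force: [0.6, 0.1, 0.4]
width: -0.003
finger_force: 0.0
```

```bash
python3 - <<'E'
from hm import *
im=get_image('wrist');s=state();R=s['orientation'];print(s['time'],s['position'],s['ft_force'])
Q=(cloud(im)-np.array([.6046,.0288,0]))@R;z=-Q[...,2];r=np.hypot(Q[...,0],Q[...,1])
for n,a,b in(('hub',0,.013),('disc',.022,.03),('rim',.046,.054),('foot',.085,.105)):
    for q,sel in(('+x',Q[...,0]>abs(Q[...,1])),('-y',-Q[...,1]>abs(Q[...,0])),('+y',Q[...,1]>abs(Q[...,0]))):print(n,q,np.nanmedian(z[(r>a)&(r<b)&sel]))
V=im['pixels'].max(-1);k=(V<130)&(r>.045)&(r<.08)&(abs(Q[...,1])<.015)&(Q[...,0]>0);print('key',np.nanmean(Q[k],0))
E
```

```text
11.0 [ 0.55451909 -0.00592351  0.20412315] [-0.39140633  0.64911817  0.17110744]
hub +x 0.060905702087715674
hub -y 0.060798235587498174
hub +y 0.060902953290875854
disc +x 0.041800390899893805
disc -y 0.041901042718191166
disc +y 0.04182707972937163
rim +x 0.040633707923401464
rim -y 0.04081466050337193
rim +y 0.040801398025328214
foot +x 0.02376864280845997
foot -y 0.02385226461973067
foot +y 0.023775109923826605
key [ 6.16316134e-02 -4.72092224e-05 -2.97850106e-02]
```

The hub is at 61 mm and the disc at 42 mm, so the cover dropped the full 7 mm and sits level. The robot is clear of everything.

```bash
python3 -c "
from cell import close_job;print(close_job())"
```

```text
the job is handed in; nothing more can be done
None
```

The cover was turned until its notch stood over the key and pressed down the full 7 mm; it sits level, the arm is clear, and I handed the job in at about 11 s with no verdict returned.

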